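# Turn the instrument board in its rework frame and lock it

### The job

The circuit board in the rework frame stands on edge. Turn it over the top, about its long axis, until it lies level with its components underneath and the solder side up (within about 5 degrees), then lock it there by turning the grey wing knob on top of the frame clockwise as far as it goes. Move the board by its metal rails without pressing on the board itself, leave the other things on the bench where they are, and let go.

Things in the scene. Friction and masses are not known exactly. Their poses are not given: they have to be found in the camera images.
- frame: Rework frame, fixed to the bench. Origin: centre of the underside of its aluminium base, 150 (x) by 310 (y) by 12 mm. Posts at y = +134 and -134 mm carry dark bearing blocks 50 (x) by 28 (y) by 48 mm, tops at z = 154 mm. The board's turning axis runs along y between them, 130 mm above the bench. x points roughly away from the robot.
- cradle (a joint): Angle (rad) of rails and board about the frame's y. 0 = level, components underneath (wanted); pi/2 = upright, rail_mid on top, components facing frame -x (robot's side); pi = components up. Starts at 0.95 to 2.15: draw the top towards frame -x, then down. No stop or detent at 0 (stops at -0.6 and 3.5). Friction of 0.06 Nm (1.1 N at the rail) holds it where it is left.
- rail_mid (a point): Middle of the aluminium rail that is on top at the start: 214 mm long, 14 mm wide radially, 12 mm thick across the board's plane (pinch this). Centre of its section, 55 mm from the turning axis: at cradle angle q, frame x = -55 cos(q), z = 130 + 55 sin(q) mm. x points to the turning axis, y along the rail, z out of the solder side. An equal rail on the other long edge.
- lock_knob (a joint): Angle (rad) of the clamp knob: 0 = loose, grows clockwise seen from above, hard stop at 1.3 = fully tight. Starts loose, at 0 to 0.3. It presses a brake on the cradle's shaft, which begins to bite at about 0.6; when tight the cradle resists about 0.5 Nm (10 N at the rail). Turning takes about 0.1 to 0.2 Nm; it stays where it is left.
- knob_grip (a point): Centre of the knob's grey wing: an upright bar 46 mm long, 12 mm thick (pinch this), from z = 164 to 196 mm above the bench, on the vertical knob axis above the +y bearing block, at frame (0, 134, 180) mm. x runs along the bar; at knob angle 0 the bar lies along the frame's x. Below it: a collar 30 mm across and the block's top at z = 154 mm.
- reagent_bottle: Bystander: amber glass jar, 54 mm across, 100 mm tall; origin at the centre of its underside.
- screwdriver: Bystander: screwdriver about 170 mm long lying on the bench; x along it.
- parts_tray: Bystander: white parts tray 120 by 90 by 30 mm; origin at the centre of its underside.
- board: Green circuit board held in the cradle, 98 by 188 mm, 2.5 mm thick, with origin at its centre, on the turning axis; z points out of the solder side, y along the turning axis. The components on the other side stand up to 26 mm tall and lie within 26 mm of the turning axis measured along the board, clear of the rails.

How it is judged:
By the outcome, as a careful person would: the job done as asked, in the order asked, and still so for the second after the job is handed in, with the robot touching nothing.
It also fails if it takes over 54 s, if anything falls off the work surface, if the arm or the gripper's body presses on something with over 40 N, if the wrist force passes 120 N, or if a joint passes its speed limit or range.

### The arm

A 7-joint arm with a two-finger parallel gripper is mounted at the origin on the work surface. World frame = base frame: x ahead of the robot, y to its left, z up, the work surface at z = 0. Lengths are in mm, angles in rad, forces in N, time in s.
With the tool pointing down it reaches from about 425 to 875 mm from the base axis. Payload 8.4 kg.
Tool frame: the origin (TCP) lies midway between the tips of the shut fingers; the grasp point (between the pads) lies 19 mm behind it; z points along the fingers, x is the direction in which the jaws open and shut, and the axes are right-handed (so a half turn about z gives the same grasp; the last joint's range is limited). The gripper opens to 87 mm and grips with 3 to 60 N. Pads are 19 mm wide; open, the fingers measure 117 mm over their backs; the gripper's body (75 mm by 190 mm) begins 51 mm behind the grasp point.
Start: joints at [1.114, 0.333, 0.04, 1.465, -0.013, 1.343, -0.059], TCP at [227.616, -608.814, 222.546] pointing down, gripper open.
Joint ranges: [-2.58, 2.58], [-0.38, 2.09], [-1.3, 1.39], [0.25, 2.4], [-1.5, 4.64], [0.08, 2.09], [-2.65, 2.65]. Speed limits (rad/s): [2.22, 2.22, 2.79, 2.79, 3.14, 3.14, 3.14].

### API

Orientations are given as a rotation vector (axis times angle).
In Python, from rig import manip gives the robot as it stands.
- The arm moves only by the tool move_arm, never from a script. Its argument "moves" is one flat list of numbers, 7 for each row, row after row: the turn, a rotation vector about the tool's x, y, z in degrees, then the shift along the tool's x, y, z in mm, then the closure, from -1 (fully open) to 1 (shut). In form: [wx, wy, wz, x, y, z, claw, wx, wy, wz, x, y, z, claw, ...]. A call has 1 to 5 rows; each row shifts and turns the commanded pose from where the row before left it, along the tool's axes as they then stand; what a row does not reach is not made up. A row lasts 1/8 s, in which the tool goes at most 62.5 mm and 10.7 degrees, less where a joint would pass 70% of its speed; a pose out of reach is approached as far as the arm can. A call with a gripper value outside its range is refused whole. The fingers move at their own pace and stop on an object; "newtons" is the grip in N (left out, the last holds). Time passes only in rows, so rows that do not move let the fingers close. It gives the time, the measured TCP pose, the force and the opening at its end, in the units of the state.
- manip.get_obs(): the state, without advancing time (a new reading comes with each control period).
- manip.camera(name): name is "scene" or "top"; returns the picture (420x560x3 uint8, red, green, blue); there is no depth.
- manip.calibration(name): a dict with "camera_matrix" (3x3 intrinsics, pixels), "dist" ([k1, k2, p1, p2, k3] as OpenCV has them; the pictures are not rectified), "rvec" (rotation vector, rad) and "tvec" (3), from world to camera coordinates, as OpenCV has them. Camera axes: x right, y down, z forward; pixel columns grow to the right and rows downward; lengths in mm; the calibration is good to about 2 mm. A picture is of the moment at which its call begins. calibration takes no time and is no camera call.
- manip.job_done(): hands the job in, once; it reports no verdict.
The state is a dict: "time": time; "joints": joint angles; "qd": joint speeds; "joint_efforts": joint torques, N m; "tool_pos": TCP position; "orientation": TCP orientation; "ft_force": force on the tool from outside, world axes, zero at the start; "moment": the same for the moment, N m; "opening": finger opening in mm.
Only numpy, scipy, OpenCV 4.12 (cv2) and the standard library are available. Lean on these libraries where they do the work, as an engineer would, in place of code of your own. Each camera call takes 0.05 s, during which the arm holds its last target. There are 200 camera calls.

## Working session

There is one attempt and no reset: what is moved stays moved. The work goes in short steps, Python scripts to look and compute and a tool call to move; the robot and the scene stay as the last step left them, time stands still between calls to the robot, and variables do not carry over. Pictures are saved under pics/ and viewed, about 8 in all and at most 12, crops included, and the job is handed in when it is done.

Besides the shell and the picture viewer there is one more tool, called after "Emit:" by a JSON object that holds its "method" and its "body", one argument or row to a line. move_arm: Moves the arm, as the interface text tells. Its arguments: {"type":"object","properties":{"moves":{"type":"array","items":{"type":"number"}},"newtons":{"type":"number"}},"required":["moves"]}

```bash
mkdir -p pics; ls; python3 - <<'E'
from rig import manip
import cv2
for n in ("scene","top"):
    cv2.imwrite(f"pics/{n}0.png",manip.camera(n)[:,:,::-1])
    c=manip.calibration(n); print(n,c)
o=manip.get_obs(); print(o)
E
```

```text
pics
scene {'camera_matrix': array([[394.790987  ,   0.        , 277.47089313],
       [  0.        , 394.790987  , 212.02145577],
       [  0.        ,   0.        ,   1.        ]]), 'dist': array([-0.037912,  0.      ,  0.      ,  0.      ,  0.      ]), 'rvec': array([ 1.87439281,  1.7994127 , -0.59213578]), 'tvec': array([ -31.82850983, -379.88083915, 1467.57266835])}
top {'camera_matrix': array([[481.03021974,   0.        , 280.96431301],
       [  0.        , 481.03021974, 216.97103365],
       [  0.        ,   0.        ,   1.        ]]), 'dist': array([0.05966168, 0.        , 0.        , 0.        , 0.        ]), 'rvec': array([ 2.10530689, -2.1301955 ,  0.15245794]), 'tvec': array([  25.67860328,  570.5960754 , 1386.51536951])}
{'time': 0.1, 'joints': array([ 1.11379111,  0.33383053,  0.03985731,  1.46614215, -0.01341193,
        1.343282  , -0.05849848]), 'qd': array([ 3.33410760e-04, -3.03509181e-03, -5.01743390e-05, -2.68090563e-03,
       -1.12706832e-03,  1.56346837e-03, -6.69815837e-04]), 'joint_efforts': array([ 4.78580740e-03, -6.57806969e+01,  1.34070341e+00, -4.04699349e+01,
       -5.95828914e-02,  4.10113670e-02,  4.52428094e-05]), 'tool_pos': array([ 227.4933069 , -608.4630758 ,  221.77416571]), 'orientation': array([-2.58068848e+00,  1.79026516e+00,  1.86732853e-03]), 'ft_force': array([0.33369014, 0.29041846, 0.30710877]), 'moment': array([ 0.02779466,  0.01153378, -0.04295742]), 'opening': 86.68471986111341}
```

View pics/scene0.png

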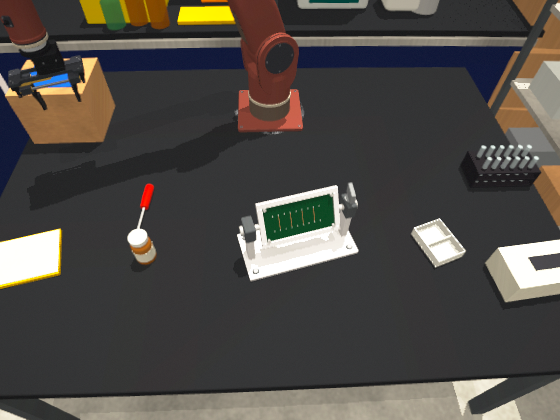

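View pics/top0.png

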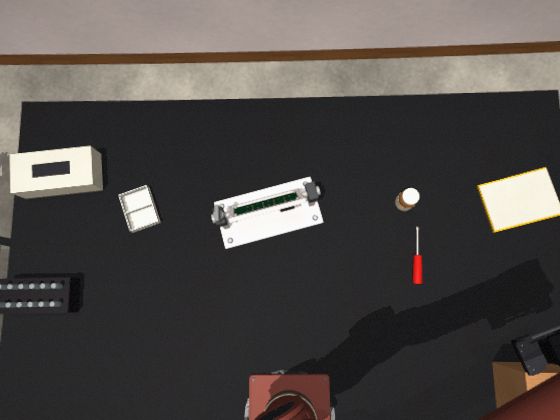

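The scene view shows the frame around (300,235) and its knob at about (350,195). In the top view the base corners are near (225,248), (322,222) and (312,178), and the knob is near (220,212). The bottle and screwdriver are to the right, the tray to the left. I'll take a closer crop of both views.

```bash
cat > h.py <<'E'
import numpy as np,cv2
from rig import manip
def ray(n,px):
    c=manip.calibration(n);R=cv2.Rodrigues(c['rvec'])[0]
    u=cv2.undistortPoints(np.array(px,float).reshape(-1,1,2),c['camera_matrix'],c['dist']).reshape(-1,2)
    d=np.c_[u,np.ones(len(u))]@R; return -R.T@c['tvec'],d
def onz(n,px,z):
    o,d=ray(n,px); return o+d*((z-o[2])/d[:,2])[:,None]
def proj(n,P):
    c=manip.calibration(n); return cv2.projectPoints(np.array(P,float).reshape(-1,3),c['rvec'],c['tvec'],c['camera_matrix'],c['dist'])[0].reshape(-1,2)
def crop(n,x,y,w,h,s,img=None):
    im=cv2.cvtColor(manip.camera(n) if img is None else img,cv2.COLOR_RGB2BGR)
    return cv2.resize(im[y:y+h,x:x+w],None,fx=s,fy=s,interpolation=cv2.INTER_CUBIC)
E
python3 - <<'E'
from h import *
a=crop("top",203,170,130,85,6); b=crop("scene",230,170,135,110,5.7)
cv2.imwrite("pics/t1.png",a); cv2.imwrite("pics/s1.png",b)
E
```

```text
(no output)
```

View pics/t1.png

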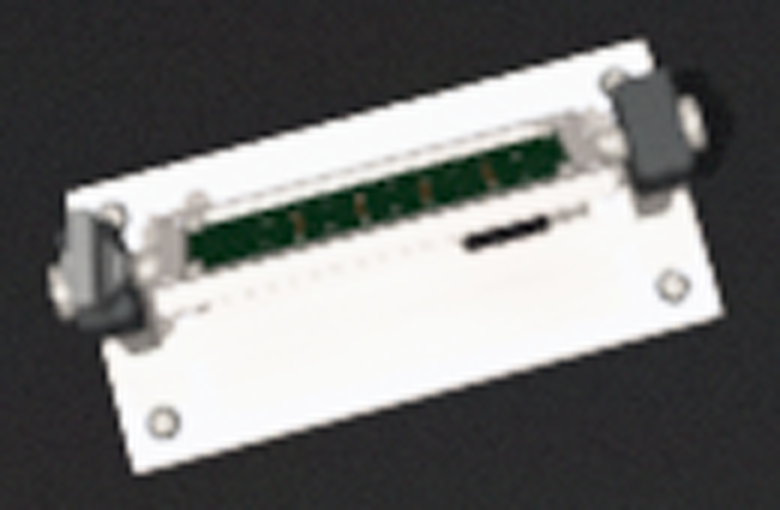

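View pics/s1.png

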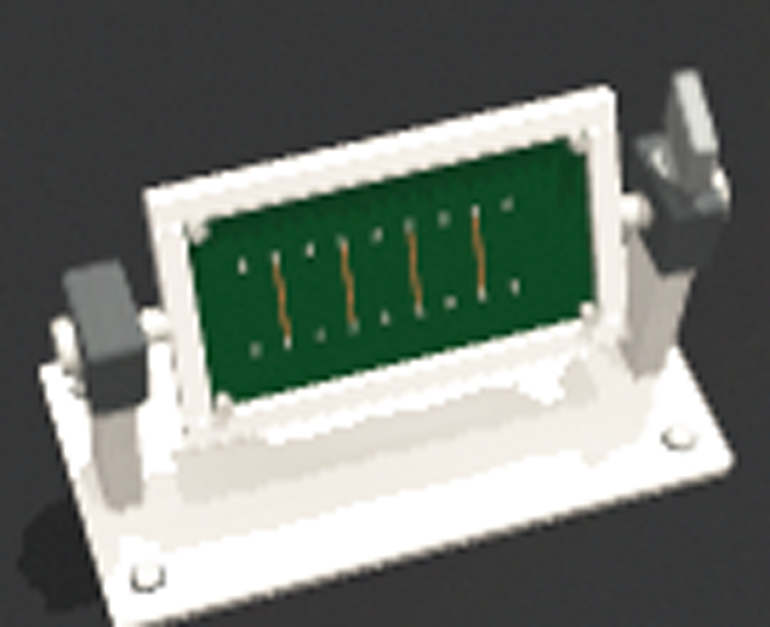

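Top crop: base corners at (66,190), (645,40), (722,315) and (135,473), and the wing runs from about (80,207) to (92,305). Scene crop: the top rail's outer solder-side corners are at (150,190) and (610,90), with the board close to upright.

```bash
cat >> h.py <<'E'
def T(p): return np.array(p,float)/6+[203-.42,170-.42]
def S(p): return np.array(p,float)/5.7+[230-.41,170-.41]
E
python3 - <<'E'
from h import *
from scipy.optimize import least_squares
C=onz("top",T([[66,190],[645,40],[722,315],[135,473]]),12)[:,:2]
L=np.array([[75,155],[75,-155],[-75,-155],[-75,155]])
f=lambda v:(L@np.array([[np.cos(v[2]),np.sin(v[2])],[-np.sin(v[2]),np.cos(v[2])]])+v[:2]-C).ravel()
r=least_squares(f,[*C.mean(0),0]);v=r.x;print(C.round(1),"frame",v.round(3),"res",r.fun.round(1))
c,s=np.cos(v[2]),np.sin(v[2]);R=np.array([[c,-s,0],[s,c,0],[0,0,1]]);t=np.array([v[0],v[1],0])
W=lambda P:np.array(P,float)@R.T+t
np.savez("frame.npz",R=R,t=t)
# scene corners check
print("scene base check",(proj("scene",W([[75,155,12],[75,-155,12],[0,-134,154]]))-[230,170])*5.7)
def rail(q):
    r_=np.array([-np.cos(q),0,np.sin(q)]);n=np.array([np.sin(q),0,np.cos(q)])
    b=np.array([0,0,130.])+62*r_+6*n
    return W([b+[0,-107,0],b+[0,107,0]])
m=S([[150,190],[610,90]])
g=lambda q:(proj("scene",rail(q[0]))-m).ravel()
r=least_squares(g,[1.57]);print("q",r.x,r.fun)
# top: board near-top edge
for q in (1.4,1.6,1.8,r.x[0]): print(q,((proj("top",rail(q))-[203,170])*6).round(0).tolist())
for k in (0,.15,.3):
    e=np.array([np.cos(k),-np.sin(k),0])*23
    P=W([[0,134,196]+e,[0,134,196]-e,[0,134,164]+e,[0,134,164]-e]); print(k,((proj("top",P)-[203,170])*6).round(0).tolist(),((proj("scene",P)-[230,170])*5.7).round(0).tolist())
print("grip",W([0,134,180]),"axis",W([0,0,130]))
E
```

```text
[[ 629.8  228.1]
 [ 704.4  -71.5]
 [ 559.8 -107.8]
 [ 482.9  190.8]] frame [5.94246e+02 5.98770e+01 2.48000e-01] res [-0.9  0.5  0.5 -0.5 -0.2 -1.   0.6  0.9]
scene base check [[736.44566502 459.69849056]
 [114.79862476 622.39582334]
 [105.09640711 303.17796236]]
q [0.92759031] [-0.53290693  0.42017435  0.16819456 -0.33164737]
1.4 [[599.0, 127.0], [139.0, 248.0]]
1.6 [[592.0, 101.0], [133.0, 222.0]]
1.8 [[585.0, 77.0], [128.0, 198.0]]
0.9275903125304743 [[615.0, 189.0], [157.0, 310.0]]
0 [[66.0, 203.0], [89.0, 301.0], [77.0, 217.0], [100.0, 312.0]] [[719.0, 146.0], [677.0, 69.0], [707.0, 193.0], [666.0, 116.0]]
0.15 [[73.0, 202.0], [82.0, 302.0], [85.0, 216.0], [93.0, 314.0]] [[712.0, 148.0], [685.0, 68.0], [699.0, 194.0], [673.0, 115.0]]
0.3 [[81.0, 202.0], [74.0, 303.0], [92.0, 216.0], [85.0, 314.0]] [[704.0, 148.0], [692.0, 68.0], [692.0, 194.0], [681.0, 115.0]]
grip [561.36948305 189.78132313 180.        ] axis [594.24563258  59.87690137 130.        ]
```

```bash
cat >> h.py <<'E'
from scipy.spatial.transform import Rotation as Ro
F=np.load("frame.npz") if __import__("os").path.exists("frame.npz") else None
def fw(P): return np.array(P,float)@F["R"].T+F["t"]
def wf(P): return (np.array(P,float)-F["t"])@F["R"]
def plan(pf,yawf,n,claw,post=False):
    """rows to frame-point pf, tool x at frame yaw yawf deg, tool down"""
    o=manip.get_obs();p=o["tool_pos"];R=Ro.from_rotvec(o["orientation"])
    x=Ro.from_euler('z',yawf+np.degrees(np.arctan2(F["R"][1,0],F["R"][0,0])),degrees=True)*Ro.from_euler('x',180,degrees=True)
    w=(R.inv()*x).as_rotvec()
    print("t",o["time"],"frame pos",wf(p).round(1),"yaw in frame",round(np.degrees(np.arctan2(*(F["R"].T@R.as_matrix()[:,0])[[1,0]])),1),"force",o["ft_force"].round(1),"open",round(o["opening"],1),"J",o["joints"].round(2))
    d=(fw(pf)-p)/n;out=[]
    for i in range(n):
        Rn=R*Ro.from_rotvec(w/n); s=(Rn if post else R).inv().apply(d)
        out.append(np.r_[np.degrees(w/n).round(1),s.round(1),claw].tolist());R=Rn
    for r in out: print(r)
E
python3 - <<'E'
from h import *
plan([-34,0,235],90,16,1)
E
```

```text
t 0.2 frame pos [-519.5 -558.1  222. ] yaw in frame -83.7 force [-0.2 -0.1 -1.2] open 86.7 J [ 1.11  0.33  0.04  1.47 -0.01  1.34 -0.06]
[-0.0, 0.0, -10.9, -31.3, -34.0, -0.8, 1.0]
[-0.0, 0.0, -10.9, -24.4, -39.3, -0.8, 1.0]
[-0.0, 0.0, -10.9, -16.5, -43.2, -0.8, 1.0]
[-0.0, 0.0, -10.9, -8.1, -45.5, -0.8, 1.0]
[-0.0, 0.0, -10.9, 0.6, -46.2, -0.8, 1.0]
[-0.0, 0.0, -10.9, 9.3, -45.3, -0.8, 1.0]
[-0.0, 0.0, -10.9, 17.7, -42.7, -0.8, 1.0]
[-0.0, 0.0, -10.9, 25.4, -38.6, -0.8, 1.0]
[-0.0, 0.0, -10.9, 32.2, -33.2, -0.8, 1.0]
[-0.0, 0.0, -10.9, 37.9, -26.5, -0.8, 1.0]
[-0.0, 0.0, -10.9, 42.2, -18.9, -0.8, 1.0]
[-0.0, 0.0, -10.9, 45.0, -10.6, -0.8, 1.0]
[-0.0, 0.0, -10.9, 46.2, -1.9, -0.8, 1.0]
[-0.0, 0.0, -10.9, 45.7, 6.8, -0.8, 1.0]
[-0.0, 0.0, -10.9, 43.6, 15.3, -0.8, 1.0]
[-0.0, 0.0, -10.9, 40.0, 23.2, -0.8, 1.0]
```

Emit:
{"method": "move_arm", "body": {
  "moves": [0,0,-10.6,-31,-34,-1,1,0,0,-10.6,-24,-39,-1,1,0,0,-10.6,-17,-43,-1,1,0,0,-10.6,-8,-45,-1,1,0,0,-10.6,0,-46,-1,1]
}}

```text
time: 0.82
tool_pos: [333.0, -403.0, 227.5]
orientation: [3.11, -0.441, -0.0]
ft_force: [1.1, -0.1, 0.2]
opening: 45.2
```

```bash
python3 - <<'E'
from h import *
print(wf([0,0,0]))
plan([-34,0,235],90,10,1); plan([-34,0,235],90,10,1,True)
E
```

```text
[-590.77356153   87.74801512    0.        ]
t 0.825 frame pos [-366.8 -384.6  227.5] yaw in frame -30.4 force [ 1.1 -0.1  0.2] open 45.2 J [ 0.98  0.08 -0.19  1.76  0.02  1.3   0.5 ]
[0.0, 0.0, -12.0, 9.3, -50.0, -0.8, 1.0]
[0.0, 0.0, -12.0, 19.5, -47.0, -0.8, 1.0]
[0.0, 0.0, -12.0, 28.9, -41.9, -0.8, 1.0]
[0.0, 0.0, -12.0, 37.0, -34.9, -0.7, 1.0]
[0.0, 0.0, -12.0, 43.4, -26.5, -0.7, 1.0]
[0.0, 0.0, -12.0, 48.0, -16.8, -0.7, 1.0]
[0.0, 0.0, -12.0, 50.5, -6.4, -0.7, 1.0]
[0.0, 0.0, -12.0, 50.7, 4.2, -0.7, 1.0]
[0.0, 0.0, -12.0, 48.7, 14.7, -0.7, 1.0]
[0.0, 0.0, -12.0, 44.6, 24.5, -0.7, 1.0]
t 0.825 frame pos [-366.8 -384.6  227.5] yaw in frame -30.4 force [ 1.1 -0.1  0.2] open 45.2 J [ 0.98  0.08 -0.19  1.76  0.02  1.3   0.5 ]
[0.0, 0.0, -12.0, 19.5, -47.0, -0.8, 1.0]
[0.0, 0.0, -12.0, 28.9, -41.9, -0.8, 1.0]
[0.0, 0.0, -12.0, 37.0, -34.9, -0.7, 1.0]
[0.0, 0.0, -12.0, 43.4, -26.5, -0.7, 1.0]
[0.0, 0.0, -12.0, 48.0, -16.8, -0.7, 1.0]
[0.0, 0.0, -12.0, 50.5, -6.4, -0.7, 1.0]
[0.0, 0.0, -12.0, 50.7, 4.2, -0.7, 1.0]
[0.0, 0.0, -12.0, 48.7, 14.7, -0.7, 1.0]
[0.0, 0.0, -12.0, 44.6, 24.5, -0.7, 1.0]
[0.0, 0.0, -12.0, 38.5, 33.3, -0.7, 1.0]
```

Emit:
{"method": "move_arm", "body": {
  "moves": [0,0,-10.6,8,-43,-2,1,0,0,-10.6,16,-40,-2,1,0,0,-10.6,23,-37,-2,1,0,0,-10.6,30,-32,-2,1,0,0,-10.6,35,-25,-2,1]
}}

```text
time: 1.45
tool_pos: [433.8, -210.7, 237.7]
orientation: [2.98, 0.993, 0.0]
ft_force: [1.2, -0.6, -0.3]
opening: 1.6
```

```bash
python3 - <<'E'
from h import *
plan([-34,0,235],90,7,1)
E
```

```text
t 1.45 frame pos [-221.9 -222.9  237.7] yaw in frame 22.6 force [ 1.2 -0.6 -0.3] open 1.6 J [ 0.78  0.   -0.41  1.82  0.    1.32  1.  ]
[0.0, 0.0, -9.6, 37.0, -19.1, 0.4, 1.0]
[0.0, 0.0, -9.6, 39.7, -12.6, 0.4, 1.0]
[0.0, 0.0, -9.6, 41.2, -5.8, 0.4, 1.0]
[0.0, 0.0, -9.6, 41.6, 1.2, 0.4, 1.0]
[0.0, 0.0, -9.6, 40.8, 8.1, 0.4, 1.0]
[0.0, 0.0, -9.6, 38.9, 14.8, 0.4, 1.0]
[0.0, 0.0, -9.6, 35.9, 21.1, 0.4, 1.0]
```

Emit:
{"method": "move_arm", "body": {
  "moves": [0,0,-9.6,37,-19,0,1,0,0,-9.6,40,-13,0,1,0,0,-9.6,41,-6,0,1,0,0,-9.6,42,1,0,1,0,0,-9.6,41,8,0,1]
}}

```text
time: 2.08
tool_pos: [525.6, -23.3, 237.6]
orientation: [2.32, 2.118, -0.0]
ft_force: [0.1, -0.4, 0.9]
opening: 0.3
```

Emit:
{"method": "move_arm", "body": {
  "moves": [0,0,-9.6,39,15,0,1,0,0,-9.6,36,21,0,1,0,0,0,0,0,0,1]
}}

```text
time: 2.45
tool_pos: [562.5, 54.1, 237.3]
orientation: [-1.931, -2.476, -0.002]
ft_force: [0.1, 0.3, 0.0]
opening: 0.2
```

```bash
python3 - <<'E'
from h import *
plan([-34,0,188],90,2,1)
a=crop("scene",190,100,200,180,3);b=crop("top",180,150,180,130,3)
cv2.imwrite("pics/c1.png",np.vstack([a[:,:540],b])[:,:] if 0 else a)
E
```

```text
t 2.45 frame pos [-32.2   2.2 237.3] yaw in frame 89.9 force [0.1 0.3 0. ] open 0.2 J [ 0.44  0.22 -0.71  1.62  0.15  1.35  1.53]
[0.0, -0.1, -0.1, -1.2, -0.9, 24.7, 1.0]
[0.0, -0.1, -0.1, -1.1, -0.9, 24.7, 1.0]
```

View pics/c1.png

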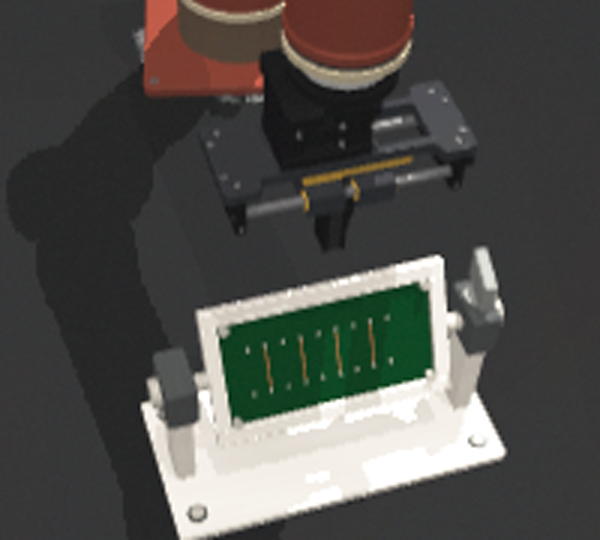

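Emit:
{"method": "move_arm", "body": {
  "moves": [0,0,0,-2,-2,25,1,0,0,0,0,0,23,1,0,0,0,0,-4,5,1,0,0,0,0,-6,10,1]
}}

```text
time: 3.05
tool_pos: [548.9, 42.9, 177.8]
orientation: [-1.946, -2.466, 0.009]
ft_force: [-39.2, -9.6, 57.1]
opening: 0.5
```

```bash
python3 - <<'E'
from h import *
plan([-44,0,174],90,1,1)
E
```

```text
t 3.05 frame pos [-48.1  -5.4 177.8] yaw in frame 89.3 force [-39.2  -9.6  57.1] open 0.5 J [ 0.46  0.23 -0.7   1.74  0.16  1.23  1.52]
[-0.3, 0.2, -0.7, 5.4, 4.1, 3.8, 1.0]
```

The force is along the rail's end face, so the tip slid off the outer corner. I'll back off and re-measure.

Emit:
{"method": "move_arm", "body": {
  "moves": [0,0,0,0,0,-12,1,0,0,0,4,8,-8,1,0,0,0,0,0,0,1]
}}

```text
time: 3.42
tool_pos: [558.9, 51.7, 195.3]
orientation: [1.941, 2.469, 0.002]
ft_force: [-0.9, 0.3, -1.6]
opening: 0.3
```

```bash
python3 - <<'E'
from h import *
plan([-27,0,186],90,1,1)
cv2.imwrite("pics/c2.png",crop("scene",225,140,145,110,5.5))
E
```

```text
t 3.425 frame pos [-36.3   0.7 195.3] yaw in frame 89.5 force [-0.9  0.3 -1.6] open 0.3 J [ 0.44  0.24 -0.71  1.69  0.16  1.27  1.51]
[0.1, -0.0, -0.5, -0.7, 9.3, 9.3, 1.0]
```

View pics/c2.png

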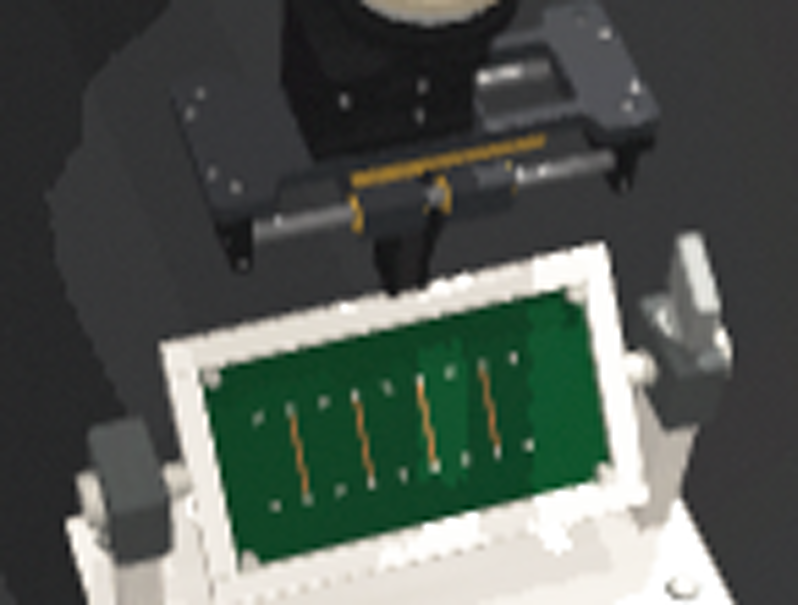

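```bash
python3 - <<'E'
from h import *
for n in("top","scene"): print(n,wf(ray(n,[[280,210]])[0]).round(0))
m=np.array([[162,343],[605,243]])/5.5+[224.6,139.6]
def P(q,r,o,ys=(-107,107)):
    b=np.array([0,0,130.])+r*np.array([-np.cos(q),0,np.sin(q)])+o*np.array([np.sin(q),0,np.cos(q)])
    return fw([b+[0,y,0] for y in ys])
for q in np.arange(.85,2.2,.1):
    e=np.abs(proj("scene",P(q,62,6))-m).max()
    g=[((proj("top",P(q,r,1.2,(0,)))-[202.6,169.6])*6).round(0)[0].tolist() for r in(48,-48)]
    g2=[((proj("scene",P(q,r,1.2,(0,)))-[224.6,139.6])*5.5).round(0)[0].tolist() for r in(48,-48)]
    print(round(q,2),e.round(2),"top board mid edges",g,"scene",g2)
E
```

```text
top [-282.  -12. 1464.]
scene [ 555. -240.  937.]
0.85 1.44 top board mid edges [[390.0, 255.0], [366.0, 158.0]] scene [[397.0, 325.0], [432.0, 523.0]]
0.95 2.39 top board mid edges [[387.0, 246.0], [368.0, 167.0]] scene [[400.0, 327.0], [429.0, 520.0]]
1.05 3.37 top board mid edges [[385.0, 237.0], [370.0, 176.0]] scene [[403.0, 330.0], [426.0, 517.0]]
1.15 4.36 top board mid edges [[382.0, 227.0], [373.0, 185.0]] scene [[406.0, 334.0], [422.0, 512.0]]
1.25 5.36 top board mid edges [[379.0, 217.0], [375.0, 194.0]] scene [[410.0, 340.0], [419.0, 507.0]]
1.35 6.89 top board mid edges [[377.0, 206.0], [378.0, 204.0]] scene [[413.0, 346.0], [416.0, 501.0]]
1.45 8.76 top board mid edges [[374.0, 196.0], [380.0, 213.0]] scene [[417.0, 353.0], [413.0, 495.0]]
1.55 10.8 top board mid edges [[371.0, 186.0], [383.0, 223.0]] scene [[420.0, 361.0], [409.0, 487.0]]
1.65 13.0 top board mid edges [[369.0, 176.0], [385.0, 232.0]] scene [[424.0, 369.0], [406.0, 480.0]]
1.75 15.34 top board mid edges [[366.0, 167.0], [388.0, 241.0]] scene [[427.0, 378.0], [403.0, 471.0]]
1.85 17.78 top board mid edges [[364.0, 158.0], [390.0, 250.0]] scene [[430.0, 388.0], [400.0, 462.0]]
1.95 20.3 top board mid edges [[362.0, 149.0], [392.0, 258.0]] scene [[434.0, 398.0], [397.0, 453.0]]
2.05 22.87 top board mid edges [[360.0, 141.0], [394.0, 266.0]] scene [[436.0, 408.0], [395.0, 444.0]]
2.15 25.45 top board mid edges [[358.0, 134.0], [396.0, 274.0]] scene [[439.0, 419.0], [392.0, 434.0]]
```

Emit:
{"method": "move_arm", "body": {
  "moves": [0,0,0,0,3,12,1,0,0,0,0,-2,5,1,0,0,0,0,-3,4,1,0,0,0,0,0,0,1]
}}

```text
time: 3.98
tool_pos: [555.2, 50.6, 172.7]
orientation: [-1.94, -2.469, 0.002]
ft_force: [-0.1, -0.2, -0.4]
opening: 0.2
```

```bash
python3 - <<'E'
from h import *
plan([-43,0,170],90,1,1)
E
```

```text
t 3.975 frame pos [-40.2   0.6 172.7] yaw in frame 89.5 force [-0.1 -0.2 -0.4] open 0.2 J [ 0.44  0.25 -0.71  1.73  0.17  1.23  1.5 ]
[-0.1, -0.0, -0.5, -0.7, -2.8, 2.7, 1.0]
```

Emit:
{"method": "move_arm", "body": {
  "moves": [0,0,0,0,-3,3,1,0,0,0,0,-4,5,1,0,0,0,0,-4,5,1,0,0,0,0,0,0,1]
}}

```text
time: 4.47
tool_pos: [544.6, 48.1, 160.0]
orientation: [-1.94, -2.47, 0.001]
ft_force: [0.2, 0.4, -0.0]
opening: 0.1
```

```bash
python3 - <<'E'
from h import *
plan([-54,0,154],90,1,1)
cv2.imwrite("pics/c3.png",crop("scene",225,140,145,110,5.5))
E
```

```text
t 4.475 frame pos [-51.    0.8 160. ] yaw in frame 89.5 force [ 0.2  0.4 -0. ] open 0.1 J [ 0.45  0.24 -0.71  1.77  0.17  1.19  1.51]
[-0.1, -0.0, -0.5, -0.8, -3.0, 6.0, 1.0]
```

View pics/c3.png

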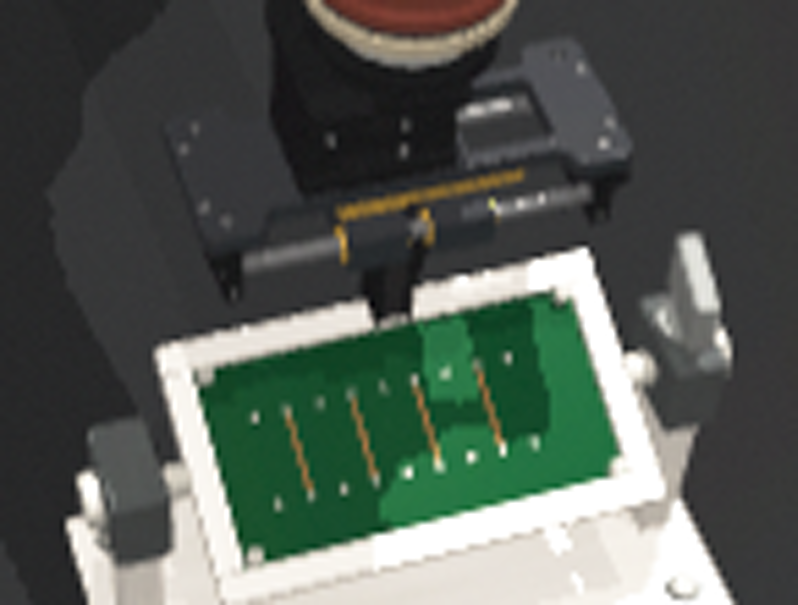

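The board is following the tip, with the tool on the rail only at about (390,300). Next I lower it to level.

Emit:
{"method": "move_arm", "body": {
  "moves": [0,0,0,0,-5,6,1,0,0,0,0,-4,6,1,0,0,0,0,-2,5,1,0,0,0,0,-1,5,1,0,0,0,0,0,0,1]
}}

```text
time: 5.15
tool_pos: [533.2, 45.3, 138.0]
orientation: [-1.94, -2.47, 0.001]
ft_force: [0.6, 1.2, 1.4]
opening: 0.3
```

```bash
python3 - <<'E'
from h import *
plan([-62,0,136],90,1,1)
E
```

```text
t 5.15 frame pos [-62.8   0.9 138. ] yaw in frame 89.5 force [0.6 1.2 1.4] open 0.3 J [ 0.46  0.24 -0.71  1.82  0.17  1.15  1.51]
[-0.1, -0.0, -0.5, -0.9, 0.8, 2.0, 1.0]
```

Emit:
{"method": "move_arm", "body": {
  "moves": [0,0,0,0,0,2,1,0,0,0,0,0,0,1,0,0,0,0,0,-40,1,0,0,0,0,0,-54,1,0,0,0,0,0,0,1]
}}

```text
time: 5.78
tool_pos: [535.8, 46.1, 234.7]
orientation: [1.937, 2.466, 0.007]
ft_force: [0.6, -0.2, -0.0]
opening: 0.5
```

```bash
python3 - <<'E'
from h import *
plan([0,134,235],80,3,-1)
cv2.imwrite("pics/c4.png",crop("scene",225,140,145,110,5.5))
E
```

```text
t 5.775 frame pos [-60.    1.  234.7] yaw in frame 89.5 force [ 0.6 -0.2 -0. ] open 0.5 J [ 0.48  0.15 -0.72  1.7   0.11  1.32  1.56]
[0.1, 0.0, 3.2, 44.5, 19.6, -0.0, -1.0]
[0.1, 0.0, 3.2, 45.5, 17.1, -0.1, -1.0]
[0.1, 0.0, 3.2, 46.4, 14.6, -0.1, -1.0]
```

View pics/c4.png

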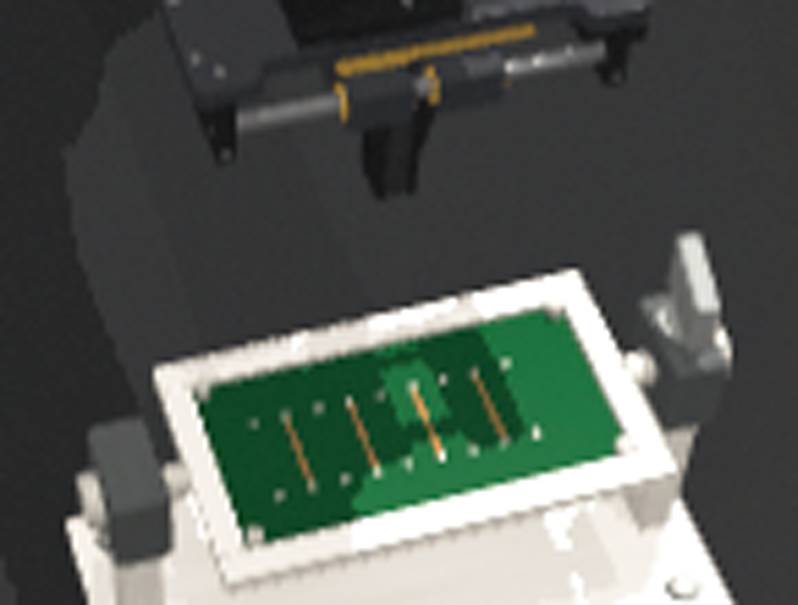

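Board looks level. Rail corners are at (155,368), (578,268), (680,465) and (232,585), and the wing's top face runs from (690,234) to (708,312). I'll check these against projections.

```bash
python3 - <<'E'
from h import *
m=np.array([[155,368],[578,268],[680,465],[232,585]])
A=lambda P:((proj("scene",P)-[224.6,139.6])*5.5)
def P(q,r,o,y):
    return fw(np.array([0,y,130.])+r*np.array([-np.cos(q),0,np.sin(q)])+o*np.array([np.sin(q),0,np.cos(q)]))
for q in (-.1,-.05,0,.05,.1):
    c=np.array([P(q,62,6,-107),P(q,62,6,107),P(q,-62,6,107),P(q,-62,6,-107)]); print(q,(A(c)-m).round(0).tolist())
for k in (0,.1,.2,.3):
    e=np.array([np.cos(k),-np.sin(k),0])*23;w=np.array([np.sin(k),np.cos(k),0])*6
    print(k,A(fw([[0,134,196]+a*e+b*w for a,b in((-1,-1),(-1,1),(1,1),(1,-1))])).round(0).tolist())
E
```

```text
-0.1 [[1.0, 6.0], [1.0, 10.0], [2.0, -6.0], [-5.0, -14.0]]
-0.05 [[1.0, 2.0], [2.0, 6.0], [2.0, -1.0], [-4.0, -9.0]]
0 [[1.0, -2.0], [3.0, 2.0], [1.0, 4.0], [-4.0, -4.0]]
0.05 [[1.0, -6.0], [4.0, -2.0], [0.0, 8.0], [-4.0, -0.0]]
0.1 [[1.0, -9.0], [5.0, -5.0], [-1.0, 12.0], [-4.0, 4.0]]
0 [[671.0, 237.0], [695.0, 231.0], [736.0, 306.0], [711.0, 311.0]]
0.1 [[675.0, 235.0], [700.0, 232.0], [732.0, 307.0], [706.0, 311.0]]
0.2 [[680.0, 234.0], [705.0, 232.0], [727.0, 309.0], [701.0, 311.0]]
0.3 [[685.0, 232.0], [711.0, 233.0], [722.0, 310.0], [695.0, 310.0]]
```

Emit:
{"method": "move_arm", "body": {
  "moves": [0,0,4.5,45,20,0,-1,0,0,4.5,46,17,0,-1,0,0,4.5,46,13,0,-1,0,0,0,0,0,0,-1,0,0,0,0,0,0,-1],
  "newtons": 50
}}

```text
time: 6.45
tool_pos: [560.6, 188.3, 229.3]
orientation: [-2.216, -2.225, 0.003]
ft_force: [0.3, 0.1, -0.5]
opening: 42.1
```

```bash
python3 - <<'E'
from h import *
plan([0,134,169],76,2,-1)
E
```

```text
t 6.45 frame pos [ -1.1 132.8 229.3] yaw in frame 76.0 force [ 0.3  0.1 -0.5] open 42.1 J [ 0.22  0.3  -0.76  1.57  0.21  1.36  1.02]
[-0.1, 0.0, 0.0, 0.7, 0.4, 30.1, -1.0]
[-0.1, 0.0, 0.0, 0.7, 0.4, 30.1, -1.0]
```

Emit:
{"method": "move_arm", "body": {
  "moves": [0,0,0,1,1,0,-1,0,0,0,0,0,20,-1,0,0,0,0,0,25,-1,0,0,0,0,0,15,-1,0,0,0,0,0,0,1]
}}

```text
time: 7.08
tool_pos: [561.3, 189.2, 169.1]
orientation: [-2.217, -2.224, 0.003]
ft_force: [-0.1, -0.0, -0.2]
opening: 81.1
```

Emit:
{"method": "move_arm", "body": {
  "moves": [0,0,0,0,0,0,1,0,0,0,0,0,0,1,0,0,0,0,0,0,1,0,0,0,0,0,0,1,0,0,0,0,0,0,1]
}}

```text
time: 7.7
tool_pos: [562.1, 190.0, 170.7]
orientation: [2.218, 2.225, 0.0]
ft_force: [0.6, 0.9, -0.6]
opening: 35.0
```

```bash
python3 - <<'E'
from h import *
plan([0,134,169],90-74.5,6,1)
print(manip.get_obs()["moment"])
E
```

```text
t 7.7 frame pos [  0.7 134.  170.7] yaw in frame 76.0 force [ 0.6  0.9 -0.6] open 35.0 J [ 0.21  0.34 -0.75  1.65  0.24  1.25  0.99]
[0.0, -0.0, 10.1, -0.0, -0.1, 0.3, 1.0]
[0.0, -0.0, 10.1, -0.0, -0.1, 0.3, 1.0]
[0.0, -0.0, 10.1, -0.1, -0.1, 0.3, 1.0]
[0.0, -0.0, 10.1, -0.1, -0.1, 0.3, 1.0]
[0.0, -0.0, 10.1, -0.1, -0.1, 0.3, 1.0]
[0.0, -0.0, 10.1, -0.1, -0.1, 0.3, 1.0]
[ 0.13048876 -0.14013213 -0.02161773]
```

Emit:
{"method": "move_arm", "body": {
  "moves": [0,0,0,0,0,0,1,0,0,0,0,0,0,1,0,0,0,0,0,0,1,0,0,0,0,0,0,1]
}}

```text
time: 8.2
tool_pos: [561.9, 187.7, 170.5]
orientation: [2.218, 2.223, -0.005]
ft_force: [-3.0, -6.3, 4.2]
opening: 11.6
```

```bash
python3 - <<'E'
from h import *
plan([0,134,169],90-74.5,6,1)
print(manip.get_obs()["moment"])
E
```

```text
t 8.2 frame pos [ -0.  131.9 170.5] yaw in frame 75.9 force [-3.  -6.3  4.2] open 11.6 J [ 0.21  0.34 -0.75  1.65  0.25  1.25  0.99]
[0.0, 0.0, 10.1, 0.3, -0.1, 0.3, 1.0]
[0.0, 0.0, 10.1, 0.3, -0.1, 0.3, 1.0]
[0.0, 0.0, 10.1, 0.3, -0.2, 0.3, 1.0]
[0.0, 0.0, 10.1, 0.3, -0.2, 0.3, 1.0]
[0.0, 0.0, 10.1, 0.2, -0.3, 0.3, 1.0]
[0.0, 0.0, 10.1, 0.2, -0.3, 0.3, 1.0]
[-1.39933069  0.55451433  0.05437169]
```

Emit:
{"method": "move_arm", "body": {
  "moves": [0,0,0,-2,0,0,1,0,0,8,0,0,0,1,0,0,8,0,0,0,1,0,0,8,0,0,0,1,0,0,8,0,0,0,1]
}}

```text
time: 8.82
tool_pos: [561.6, 186.6, 170.5]
orientation: [2.748, 1.52, -0.003]
ft_force: [-3.7, -5.0, 4.9]
opening: 11.5
```

```bash
python3 - <<'E'
from h import *
plan([0,132,169],90-74.5,4,1)
print(manip.get_obs()["moment"])
E
```

```text
t 8.825 frame pos [ -0.5 130.9 170.5] yaw in frame 43.7 force [-3.7 -5.   4.9] open 11.5 J [ 0.15  0.32 -0.66  1.65  0.21  1.24  0.46]
[0.0, 0.0, 7.0, 0.3, -0.1, 0.4, 1.0]
[0.0, 0.0, 7.0, 0.3, -0.1, 0.4, 1.0]
[0.0, 0.0, 7.0, 0.2, -0.2, 0.4, 1.0]
[0.0, 0.0, 7.0, 0.2, -0.2, 0.4, 1.0]
[-1.27128918  0.84289231  0.0883106 ]
```

Emit:
{"method": "move_arm", "body": {
  "moves": [0,0,7,0,0,0,1,0,0,7,0,0,0,1,0,0,7,0,0,0,1,0,0,4,0,0,0,1,0,0,0,0,0,0,1]
}}

```text
time: 9.45
tool_pos: [561.1, 186.0, 170.5]
orientation: [3.009, 0.894, -0.005]
ft_force: [-7.2, -7.3, 7.1]
opening: 11.9
```

```bash
python3 - <<'E'
from h import *
plan([0,132,169],90-74.5,4,1)
print(manip.get_obs()["moment"])
E
```

```text
t 9.45 frame pos [ -1.2 130.4 170.5] yaw in frame 18.9 force [-7.2 -7.3  7.1] open 11.9 J [ 0.1   0.31 -0.59  1.65  0.18  1.24  0.04]
[0.0, 0.1, 0.8, 0.4, -0.3, 0.4, 1.0]
[0.0, 0.1, 0.8, 0.4, -0.3, 0.4, 1.0]
[0.0, 0.1, 0.8, 0.4, -0.3, 0.4, 1.0]
[0.0, 0.1, 0.8, 0.4, -0.3, 0.4, 1.0]
[-1.6759227   1.44227169 -0.04223333]
```

Emit:
{"method": "move_arm", "body": {
  "moves": [0,0,2,0,0,0,1,0,0,2,0,0,0,1,0,0,2,0,0,0,1,0,0,0,0,0,0,1]
}}

```text
time: 9.95
tool_pos: [561.0, 186.0, 170.5]
orientation: [3.051, 0.737, -0.005]
ft_force: [-7.5, -8.0, 7.3]
opening: 11.8
```

```bash
python3 - <<'E'
from h import *
plan([0,132,169],90-74.5,4,1)
print(manip.get_obs()["moment"])
E
```

```text
t 9.95 frame pos [ -1.3 130.4 170.5] yaw in frame 13.0 force [-7.5 -8.   7.3] open 11.8 J [ 0.08  0.3  -0.58  1.65  0.18  1.24 -0.06]
[0.0, 0.1, -0.6, 0.4, -0.3, 0.4, 1.0]
[0.0, 0.1, -0.6, 0.4, -0.3, 0.4, 1.0]
[0.0, 0.1, -0.6, 0.4, -0.3, 0.4, 1.0]
[0.0, 0.1, -0.6, 0.4, -0.3, 0.4, 1.0]
[-1.84268934  1.53183164  0.76615043]
```

Emit:
{"method": "move_arm", "body": {
  "moves": [0,0,2,0,0,0,1,0,0,2,0,0,0,1,0,0,0,0,0,0,1,0,0,0,0,0,0,1]
}}

```text
time: 10.45
tool_pos: [561.0, 186.0, 170.5]
orientation: [3.074, 0.632, -0.005]
ft_force: [-7.5, -8.9, 7.1]
opening: 12.7
```

```bash
python3 - <<'E'
from h import *
plan([0,132,169],90-74.5,4,1)
print(manip.get_obs()["moment"])
E
```

```text
t 10.45 frame pos [ -1.3 130.4 170.5] yaw in frame 9.0 force [-7.5 -8.9  7.1] open 12.7 J [ 0.08  0.3  -0.57  1.65  0.17  1.24 -0.12]
[0.0, 0.1, -1.6, 0.4, -0.3, 0.4, 1.0]
[0.0, 0.1, -1.6, 0.4, -0.3, 0.4, 1.0]
[0.0, 0.1, -1.6, 0.4, -0.3, 0.4, 1.0]
[0.0, 0.1, -1.6, 0.4, -0.3, 0.4, 1.0]
[-1.8850902   1.50252433  1.04338117]
```

Emit:
{"method": "move_arm", "body": {
  "moves": [0,0,0,0,0,0,-1,0,0,0,0,0,0,-1,0,0,0,0,0,0,-1,0,0,0,0,0,0,-1,0,0,0,0,0,0,-1]
}}

```text
time: 11.08
tool_pos: [562.0, 188.1, 170.6]
orientation: [-3.077, -0.632, -0.0]
ft_force: [1.0, -0.1, -0.7]
opening: 54.3
```

Emit:
{"method": "move_arm", "body": {
  "moves": [0,0,0,0,0,-25,-1,0,0,0,0,0,-45,-1,0,0,0,-50,0,-40,-1,0,0,0,-55,0,0,-1,0,0,0,0,0,0,-1]
}}

```text
time: 11.7
tool_pos: [464.3, 145.9, 280.4]
orientation: [3.075, 0.63, 0.002]
ft_force: [0.0, -0.1, 0.2]
opening: 86.5
```

```bash
python3 - <<'E'
from h import *
plan([0,132,169],90,1,1)
a=crop("scene",225,140,145,110,5.5)
cv2.imwrite("pics/c5.png",a)
E
```

```text
t 11.7 frame pos [-104.9  115.3  280.4] yaw in frame 8.9 force [ 0.  -0.1  0.2] open 86.5 J [ 0.19  0.   -0.58  1.73  0.    1.41  0.01]
[0.2, 0.1, -81.1, 106.1, -0.5, 111.5, 1.0]
```

View pics/c5.png

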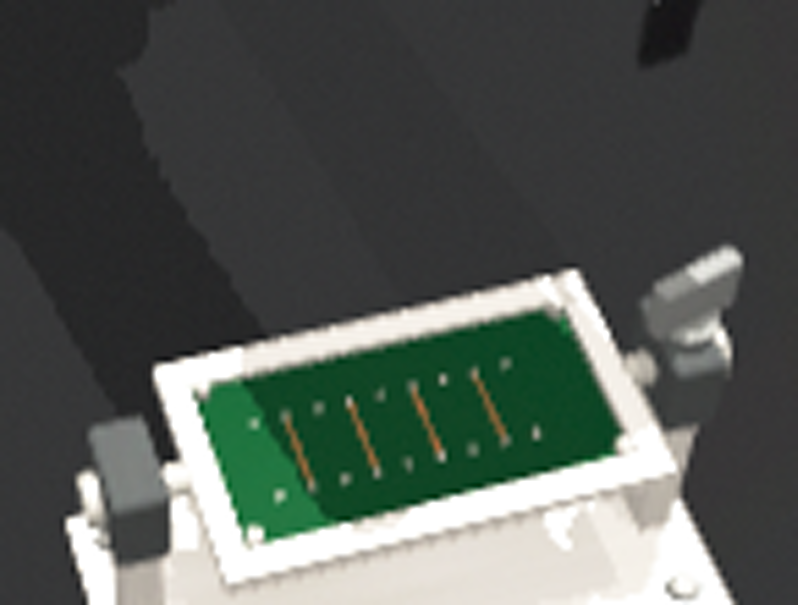

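Rail corners are unchanged at (155,368), (578,268), (680,465) and (232,585), so the board is still level. The wing's top face now runs from about (648,298) to (738,252).

```bash
python3 - <<'E'
from h import *
A=lambda P:((proj("scene",P)-[224.6,139.6])*5.5)
for k in (1.1,1.2,1.3):
    e=np.array([np.cos(k),-np.sin(k),0])*23;w=np.array([np.sin(k),np.cos(k),0])*6
    print(k,A(fw([[0,134,196]+a*e+b*w for a,b in((-1,-1),(-1,1),(1,1),(1,-1))])).round(0).tolist())
im=crop("scene",225,140,145,110,5.5)[220:330,630:760]
g=cv2.cvtColor(im,cv2.COLOR_BGR2GRAY);m=(g>135).astype(np.uint8)
c=max(cv2.findContours(m,0,2)[0],key=cv2.contourArea);r=cv2.minAreaRect(c);print((cv2.boxPoints(r)+[630,220]).round())
E
```

```text
1.1 [[725.0, 237.0], [745.0, 252.0], [681.0, 305.0], [660.0, 290.0]]
1.2 [[730.0, 240.0], [748.0, 255.0], [676.0, 303.0], [657.0, 286.0]]
1.3 [[734.0, 242.0], [751.0, 259.0], [671.0, 300.0], [655.0, 282.0]]
[[654. 282.]
 [733. 242.]
 [744. 264.]
 [665. 304.]]
```

The wing edge slope (79,-40) matches k = 1.3 exactly, so I'm handing in.

```bash
python3 -c "
from rig import manip
print(manip.job_done())"
```

```text
the job is handed in; nothing more can be done
None
```

The board now lies level with the solder side up and is locked there. The job was handed in at about 12 s of the 54 s allowed. I pushed the board over by its top rail with the closed fingertips. Then I pinched the wing knob, turned it clockwise to its stop, let go and backed clear.

- **First push:** it slid off the rail's corner and pressed about 70 N through the fingertips onto the rail's end face. That is under the 120 N wrist limit, but over 40 N if fingertip contact counts towards that limit. I backed off and pushed again further in, and after that the forces I read were no more than about 2 N.
- **Level:** the rail corners in the scene picture match a cradle angle of 0 to within about 2 degrees. They had not moved after locking.
- **Lock:** the turning moment rose to about 1 Nm at the stop, and the wing's edge matches the fully tight angle of 1.3 rad.
- **Clear of everything:** the gripper was open and away from the frame, and the wrist force read close to zero. I kept above the bystanders on the way in, but took no last picture to check that they had not moved.

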